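Hold the alignment rod through both bushings of the guide stand

ROBOT

A 6-joint arm with a two-finger parallel gripper is mounted at the origin on the work surface. World frame = base frame: x ahead of the robot, y to its left, z up, the work surface at z = 0. Lengths are in mm, angles in degrees, forces in N, time in s.
With the tool pointing down it reaches from about 300 to 850 mm from the base axis. Payload 4.2 kg.
Tool frame: the origin (TCP) lies between the finger pads; the fingertips stand 25 mm ahead of it and the grasp point (between the pads) lies 6 mm ahead of it; x points along the fingers, y is the direction in which the jaws open and shut, and the axes are right-handed (so a half turn about x gives the same grasp; the last joint's range is limited). The gripper opens to 91 mm and grips with 3 to 60 N. Pads are 32 mm wide; open, the fingers measure 118 mm over their backs; the gripper's body (76 mm by 178 mm) begins 60 mm behind the grasp point.
Start: joints at [62.051, 18.312, 89.639, -0, 72.044, -1.146], TCP at [259.285, 513.237, 238.976] pointing down, gripper open.
Joint ranges: [-177.97, 177.97], [-48.28, 115.42], [12.27, 149.76], [-77.06, 257.06], [2.81, 150.46], [-146.56, 146.56]. Speed limits (degrees/s): [147.25, 147.25, 180, 180, 180, 180].

INTERFACE

Orientations are given as [roll, pitch, yaw] about the fixed x, y, z axes, in that order (R = Rz(yaw) Ry(pitch) Rx(roll)).
In Python, from workcell import env gives the robot as it stands.
- The arm moves only by the tool jog_arm, never from a script. Its argument "plan" is one flat list of numbers, 4 for each row, row after row: the shift along the tool's x, y, z in cm, then the turn about the tool's x in units of 6 degrees (1.0 is 6 degrees). In form: [tx, ty, tz, turn, tx, ty, tz, turn, ...]. A call has 1 to 12 rows; each row shifts and turns the commanded pose from where the row before left it, along the tool's axes as they then stand; what a row does not reach is not made up. A row lasts 1/12 s, in which the tool goes at most 41.7 mm and 7.16 degrees, less where a joint would pass 70% of its speed; a pose out of reach is approached as far as the arm can. A call with a gripper value outside its range is refused whole. "claw" is the finger opening in cm, from 0 to 9.12, set as the call begins (left out, the last holds). The fingers move at their own pace and stop on an object; "newtons" is the grip in N (left out, the last holds). Time passes only in rows, so rows that do not move let the fingers close. It gives the time, the measured TCP pose, the force and the opening at its end, in the units of the state.
- env.state(): the state, without advancing time (a new reading comes with each control period).
- env.grab_frame(name): name is "side" or "top"; returns the picture (384x512x3 uint8, red, green, blue); there is no depth.
- env.calibration(name): a dict with "vertical_fov" (degrees; the focal length in pixels is half the picture's height over the tangent of half this angle, whatever the lens; pixels are square), "cx", "cy" (the principal point, pixels), "origin" and "orientation" of the camera in the world. Camera axes: x right, y down, z forward; pixel columns grow to the right and rows downward; lengths in mm; the calibration is good to about 2 mm. A picture is of the moment at which its call begins. calibration takes no time and is no camera call.
- env.job_done(): hands the job in, once; it reports no verdict.
The state is a dict: "time_s": time; "qpos": joint angles; "qvel": joint speeds; "effort": joint torques, N m; "ee_pos": TCP position; "ee_rot": TCP orientation; "force": force on the tool from outside, world axes, zero at the start; "torque": the same for the moment, N m; "gripper_width": finger opening in mm.
Only numpy, scipy, OpenCV 4.12 (cv2) and the standard library are available. Lean on these libraries where they do the work, as an engineer would, in place of code of your own. Each camera call takes 0.05 s, during which the arm holds its last target.

TASK

Twist the white spring knob on the guide stand clockwise to its stop and let it spring back, so that it swings the dust shutter off the upper bushing. Then take the long rod with the plain cylindrical head from the white rack and thread it, nose down, through the upper bushing and on through the lower one until its nose is about midway between the lower bushing's underside and the stand's base plate. Finish while still holding the rod there by its head, resting on nothing; leave the two other gauges in the rack and the two clear dishes where they are.

Things in the scene. Friction and masses are not known exactly. Their poses are not given: they have to be found in the camera images.
- stand: Fixed guide stand, upright: C-frame on a base plate 100 x 190 x 10 mm. Origin: centre of its underside, on the bench; z up; y along the plate. White column 50 mm square at y = +42 mm; two level arms 60 mm wide reach to -y, 46-60 and 96-110 mm above the bench, with brass bushings at x = 0, y = -45 mm. On the robot's left or right, turned up to 0.45 rad.
- upper_bushing (a point): Centre of the upper bushing's top face, 110 mm above the bench. Bore 15 mm, straight through 14 mm; brass outside diameter 28 mm, flush with the arm. At the start the shutter covers it.
- lower_bushing (a point): Centre of the lower bushing's top face, 60 mm above the bench, exactly under the upper one. Bore 15 mm, straight through 14 mm, so its underside is 46 mm above the bench; the base plate's top is 10 mm above the bench, with no hole.
- knob_grip (a point): Grip point of the white knob, on its upright axis, 145 mm above the bench, at stand x = 0, y = +35 mm. A bar 14 mm thick, 46 mm long, 34 mm tall (123 to 157 mm above the bench) on a 52 mm disc (top at 123 mm). The point's y axis lies along the bar and turns with it, x across it; at rest y is the stand's y.
- knob (a joint): Turn of the knob, rad: 0 at rest, grows clockwise seen from above, stop at 1.1. A spring returns it to 0 when released (0.02 N m at rest, 0.065 at the stop). Turned, it pushes the shutter ahead of it; going back it leaves the shutter behind.
- shutter (a joint): Swing of the dust shutter about the knob's axis, rad: 0 closed (over the upper bushing), grows clockwise seen from above, up to 1.35; friction (0.02 N m) keeps it where it is left, about 1.1 after the knob's full turn. Steel strip 26 mm wide, reaching 96 mm from the axis, its top 115 mm above the bench. Properly open beyond 0.85.
- rack: Fixed white rack: base 90 x 220 mm, top plate 60 x 220 mm with its top 125 mm above the bench. Origin: centre of the base's underside; y along the row. Holes of 16 mm at y = -70, 0 and +70 mm hold, in any order, the long rod and two shorter gauges, hanging by their 26 mm collars. On the robot's left or right, turned up to 0.45 rad.
- rod_head (a point): Centre of the long rod's head, where it is gripped: a plain upright steel cylinder 20 mm in diameter, 44 mm tall, on a collar 26 mm in diameter and 5 mm thick, whose top is 22 mm below this point; 152 mm above the bench at the start. z along the rod, upwards. The rod weighs 0.11 to 0.22 kg.
- rod: The same long rod. Origin: on its axis at the underside of its collar, 110 mm above the nose, 27 mm below the head's centre; z along it, upwards.
- rod_nose (a point): Lower end of the long rod, 137 mm below the centre of its head. The shaft is 12 mm in diameter and 110 mm long from the collar's underside; its last 10 mm taper to 5 mm.
- ball_gauge: A shorter steel gauge with a ball head (30 mm), to be left in the rack. Origin: underside of its collar, at the rack's top.
- disc_gauge: A shorter steel gauge with a flat disc head (36 mm), to be left in the rack. Origin: underside of its collar, at the rack's top.
- dish_a: Clear dish, 56 mm across, 13 mm tall, on the bench; leave it. Origin: centre of its underside.
- dish_b: Another such dish; leave it.
Things that resemble listed ones, but are neither listed nor needed, are in the scene too. What is shaped like the rod but purple or turquoise is not meant.

How it is judged:
By the outcome, as a careful person would: the job done as asked, in the order asked, and still so for the second after the job is handed in, while the arm keeps its last pose, push and grip.
It also fails if it takes over 67 s, if anything falls off the work surface, if the arm or the gripper's body presses on something with over 40 N, if the wrist force passes 120 N, or if a joint passes its speed limit or range.

## Working session

There is one attempt and no reset: what is moved stays moved. The work goes in short steps, Python scripts to look and compute and a tool call to move; the robot and the scene stay as the last step left them, time stands still between calls to the robot, and variables do not carry over. Pictures are saved under pics/ and viewed, and the job is handed in when it is done.

Besides the shell and the picture viewer there is one more tool, called by a JSON object that holds its "op" and its "data". jog_arm: Moves the arm, as the interface text tells. Its arguments: {"type":"object","properties":{"plan":{"type":"array"},"claw":{"type":"number"},"newtons":{"type":"number"}},"required":["plan"]}

```bash
mkdir -p pics; ls; python3 - <<'E'
from workcell import env
import cv2
for n in("side","top"):
    im=env.grab_frame(n); cv2.imwrite(f"pics/{n}0.png",im[:,:,::-1])
    print(n,env.calibration(n))
print(env.state())
E
```

```text
pics
side {'vertical_fov': 49.68175199227458, 'cx': 257.2866754242672, 'cy': 190.36724621644765, 'origin': array([ 169.77544434, -598.78569974,  528.91879728]), 'orientation': array([-119.40509579,    0.28431847,  -32.34585944])}
top {'vertical_fov': 46.31530586826367, 'cx': 253.36918001990892, 'cy': 193.18333454137596, 'origin': array([ 392.44969523,    7.25071605, 1118.24413183]), 'orientation': array([-171.07968149,   -0.9791598 ,  -90.37563898])}
{'time_s': 0.1, 'qpos': array([ 6.20523485e+01,  1.83508891e+01,  8.96998396e+01, -9.95458455e-04,
        7.20442778e+01, -1.14617238e+00]), 'qvel': array([-0.07740867, -0.15269669, -0.22039415,  0.06911951,  0.03981868,
        0.01418331]), 'effort': array([ 6.12588119e-04, -4.13333380e+01, -2.32511008e+01,  7.28062168e-02,
        4.21331625e-02, -6.42653913e-05]), 'ee_pos': array([259.08064496, 512.86250303, 238.17227058]), 'ee_rot': array([ -90.57540393,   89.90498889, -117.37657543]), 'force': array([ 0.8193476 , -0.38702077,  0.27860196]), 'torque': array([ 0.02123251,  0.00539766, -0.03401177]), 'gripper_width': 91.02908073138455}
```

View pics/side0.png

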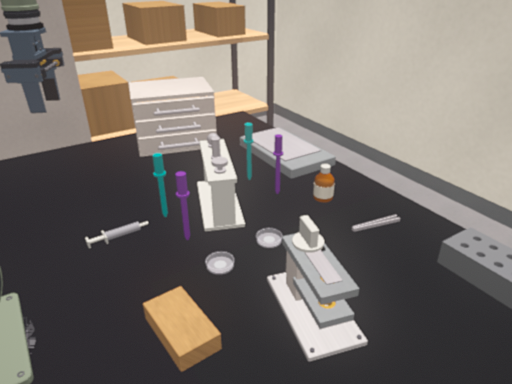

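View pics/top0.png

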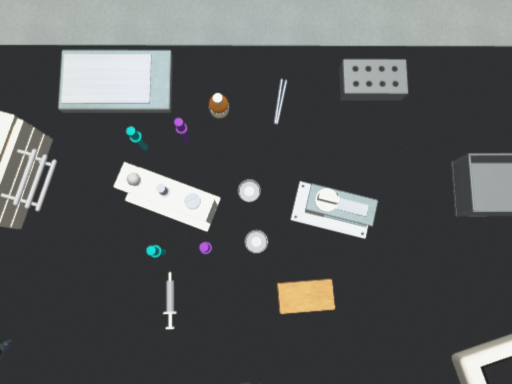

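```bash
python3 - <<'E'
import cv2,numpy as np
t=cv2.imread("pics/top0.png");s=cv2.imread("pics/side0.png")
def crop(im,x0,y0,w,h,k,fn):
    c=cv2.resize(im[y0:y0+h,x0:x0+w],None,fx=k,fy=k,interpolation=cv2.INTER_CUBIC)
    for i in range(0,w,10): cv2.putText(c,str(x0+i),(i*k,8),0,.3,(0,255,255),1); cv2.line(c,(i*k,10),(i*k,14),(0,255,255),1)
    for i in range(0,h,10): cv2.putText(c,str(y0+i),(0,i*k+3),0,.3,(0,255,255),1)
    cv2.imwrite(fn,c)
crop(t,280,170,105,75,7,"pics/c1.png")
crop(t,105,150,125,90,6,"pics/c2.png")
crop(s,255,205,115,150,4,"pics/c3.png")
crop(s,180,120,80,110,5,"pics/c4.png")
E
```

```text
(no output)
```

View pics/c1.png

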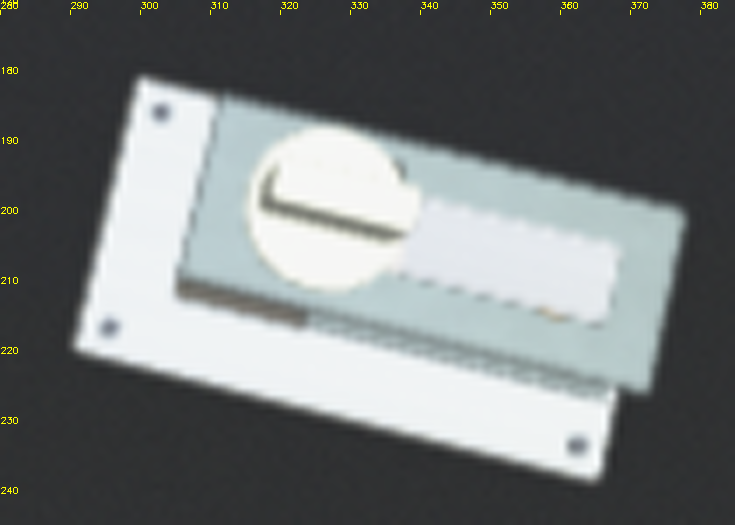

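View pics/c2.png

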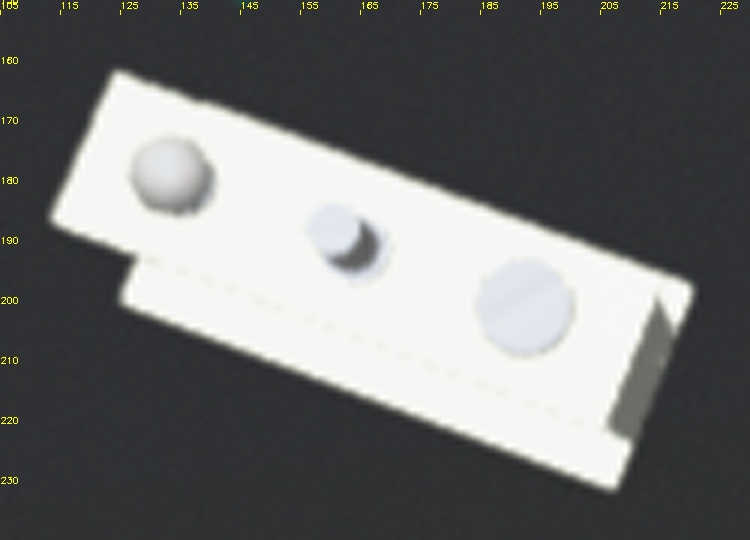

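View pics/c3.png

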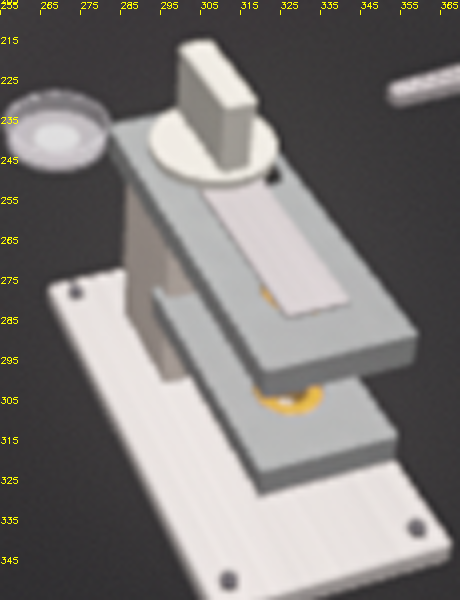

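View pics/c4.png

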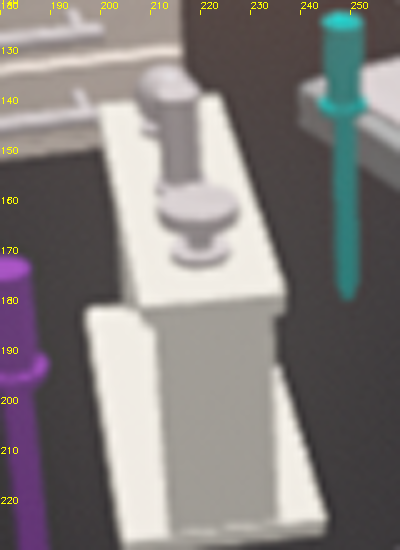

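```bash
cat > h.py <<'E'
import numpy as np
from scipy.spatial.transform import Rotation as R
from scipy.optimize import least_squares
from workcell import env
C={n:env.calibration(n) for n in("side","top")}
def proj(n,P):
    c=C[n];f=192/np.tan(np.radians(c["vertical_fov"]/2))
    Q=(np.atleast_2d(P)-c["origin"])@R.from_euler('xyz',c["orientation"],degrees=True).as_matrix()
    return np.c_[c["cx"]+f*Q[:,0]/Q[:,2],c["cy"]+f*Q[:,1]/Q[:,2]]
def w(p,L):
    L=np.atleast_2d(L).astype(float);c,s=np.cos(p[2]),np.sin(p[2])
    return np.c_[p[0]+c*L[:,0]-s*L[:,1],p[1]+s*L[:,0]+c*L[:,1],L[:,2]]
def px(x0,y0,k,pts): return np.array([x0,y0])+(np.array(pts,float)+.5)/k-.5
E
cat > fit.py <<'E'
from h import *
# stand: local pts with arm ends e1 (-y), e2 (+y)
def stand(p):
    a,b=p[3],p[4]
    T=[(50,95,10),(-50,95,10),(-50,-95,10),(30,b,110),(30,a,110),(-30,a,110),(0,35,123),(0,35,157)]
    return T
obs={"top":px(280,170,7,[(140,77),(75,350),(600,482),(222,95),(685,210),(648,393),(333,208),(337,190)]),
 "side":px(255,205,4,[(48,288),(450,548),(110,125),(416,333),(262,372),(218,74)])}
use={"top":[0,1,2,3,4,5,6],"side":[]}
def res(p,full=False):
    T=np.array(stand(p))
    r=proj("top",w(p,T[:7]))-obs["top"][:7]
    S=np.array([(-50,95,10),(50,-95,10),(-30,p[4],110),(30,p[3],110),(-30,p[3],110),(0,35,157)])
    q=proj("side",w(p,S))-obs["side"]
    if full: print(r.round(1).tolist());print(q.round(1).tolist())
    return np.r_[r.ravel(),q.ravel()]
s=least_squares(res,[400,-150,-0.2,-75,67],loss="soft_l1");print("stand",s.x,np.degrees(s.x[2]));res(s.x,1)
p=s.x
print("knob",w(p,(0,35,145)),"bush",w(p,(0,-45,110)))
# rack
ot=px(105,150,6,[(117,70),(50,220),(693,287),(122,303),(615,490)])
os_=px(180,120,5,[(140,302),(285,292),(125,543),(327,525)])
def rr(p,full=False):
    h=p[3]
    r=proj("top",w(p,[(30,110,125),(-30,110,125),(30,-110,125),(-45,110,h),(-45,-110,h)]))-ot
    q=proj("side",w(p,[(-30,-110,125),(30,-110,125),(-45,-110,h),(45,-110,h)]))-os_
    if full: print(r.round(1).tolist());print(q.round(1).tolist())
    return np.r_[r.ravel(),q.ravel()]
s=least_squares(rr,[400,250,-0.3,10],loss="soft_l1");print("rack",s.x,np.degrees(s.x[2]));rr(s.x,1)
q=s.x
for y in(70,0,-70): print(w(q,(0,y,125)),proj("top",w(q,(0,y,174 if y==0 else 150))),proj("side",w(q,(0,y,174 if y==0 else 150))))
E
python3 fit.py
```

```text
stand [ 5.24864228e+02 -2.09256511e+02 -2.57144754e-01 -7.89261034e+01
  7.59740018e+01] -14.733309144823236
[[0.3, 0.2], [0.3, -0.4], [-0.1, -0.1], [-0.1, 0.1], [-0.2, 0.4], [-0.4, -0.3], [-0.4, 0.1]]
[[0.2, -0.3], [0.5, -0.1], [-0.4, 0.3], [-0.3, 0.6], [0.3, 0.0], [-0.1, 0.0]]
knob [[ 533.76543627 -175.40730862  145.        ]] bush [[ 513.41981812 -252.7769139   110.        ]]
rack [553.79131348 188.00053534  56.18044027   7.80176253] 3218.902118782004
[[0.2, 0.4], [0.7, -0.1], [-4.9, -1.4], [-0.1, -0.4], [0.2, -0.1]]
[[0.1, 1.1], [-0.2, 0.4], [-0.3, 0.6], [-0.4, -0.5]]
[[578.988675   253.30821462 125.        ]] [[132.65333964 177.97829336]] [[212.55801948 136.52256429]]
[[553.79131348 188.00053534 125.        ]] [[160.28919817 187.39666697]] [[215.14198669 138.05368785]]
[[528.59395195 122.69285607 125.        ]] [[192.22692756 200.57383765]] [[219.31022459 160.79373711]]
```

```bash
cat > go.py <<'E'
from h import *
import sys
def info(target=None,jaw=None,grasp=True):
    s=env.state();M=R.from_euler('xyz',s["ee_rot"],degrees=True).as_matrix()
    print("t",round(s["time_s"],2),"tcp",s["ee_pos"].round(1),"F",s["force"].round(1),"T",s["torque"].round(2),"w",round(s["gripper_width"],1),"q",s["qpos"].round(0))
    print("x axis",M[:,0].round(4),"jaw az",round(np.degrees(np.arctan2(M[1,1],M[0,1])),2))
    if target is not None:
        t=np.array(target,float)-(s["ee_pos"]+6*M[:,0]) 
        print("shift tool cm (now)",(M.T@t/10).round(2))
    if jaw is not None:
        az=np.degrees(np.arctan2(M[1,1],M[0,1]))
        d=-(jaw-az); d=(d+90)%180-90
        print("turn deg cw",round(d,2),"units",round(d/6,2))
        if target is not None:
            M2=M@R.from_euler('x',d,degrees=True).as_matrix();print("shift after turn",(M2.T@t/10).round(2))
if __name__=="__main__":
    a=[float(v) for v in sys.argv[1:]]
    info(a[:3] if len(a)>=3 else None,a[3] if len(a)>3 else None)
E
python3 go.py 533.8 -175.4 146 -14.73
```

```text
t 0.1 tcp [259.1 512.9 238.2] F [ 0.8 -0.4  0.3] T [ 0.02  0.01 -0.03] w 91.0 q [62. 18. 90. -0. 72. -1.]
x axis [-8.0e-04 -1.5e-03 -1.0e+00] jaw az 63.2
shift tool cm (now) [  8.7  -49.03  55.55]
turn deg cw 77.93 units 12.99
shift after turn [ 8.7  44.07 59.56]
```

{"op": "jog_arm", "data": {"plan": [0, -1.23, 1.39, 0, 0, -2.45, 2.78, 0, 0, -2.45, 2.78, 0, 0, -2.45, 2.78, 0, 0, -2.45, 2.78, 0, 0, -2.45, 2.78, 0, 0, -2.45, 2.78, 0, 0, -2.45, 2.78, 0, 0, -2.45, 2.78, 0, 0, -2.45, 2.78, 0, 0, -2.45, 2.78, 0, 0, -2.45, 2.78, 0]}}

```text
time_s: 1.1
ee_pos: [417.6, 115.7, 238.8]
ee_rot: [-173.7, 90.0, 159.5]
force: [-0.0, 0.1, 0.1]
gripper_width: 91.2
```

{"op": "jog_arm", "data": {"plan": [0, -2.45, 2.78, 0, 0, -2.45, 2.78, 0, 0, -2.45, 2.78, 0, 0, -2.45, 2.78, 0, 0, -2.45, 2.78, 0, 0, -2.45, 2.78, 0, 0, -2.45, 2.78, 0, 0, -2.45, 2.78, 0, 0, -1.23, 1.39, 0, 0, 0, 0, 0, 0, 0, 0, 0, 0, 0, 0, 0]}}

```text
time_s: 2.1
ee_pos: [533.9, -174.1, 238.5]
ee_rot: [166.1, 89.9, 139.3]
force: [-0.1, -0.1, 0.2]
gripper_width: 91.1
```

{"op": "jog_arm", "data": {"plan": [0, 0, 0, 1, 0, 0, 0, 1, 0, 0, 0, 1, 0, 0, 0, 1, 0, 0, 0, 1, 0, 0, 0, 1, 0, 0, 0, 1, 0, 0, 0, 1, 0, 0, 0, 1, 0, 0, 0, 1, 0, 0, 0, 1, 0, 0, 0, 1], "claw": 6}}

```text
time_s: 3.1
ee_pos: [534.0, -173.1, 239.2]
ee_rot: [-155.2, 90.0, 105.8]
force: [-0.6, -0.5, -0.9]
gripper_width: 60.5
```

{"op": "jog_arm", "data": {"plan": [0, 0, 0, 1, 0, 0, 0, 0, 0, 0, 0, 0, 0, 0, 0, 0]}}

```text
time_s: 3.43
ee_pos: [534.3, -174.0, 239.1]
ee_rot: [177.7, 90.0, 73.1]
force: [-0.5, -0.8, 0.2]
gripper_width: 60.2
```

```bash
python3 go.py 533.8 -175.4 146 -14.73
```

```text
t 3.43 tcp [ 534.3 -174.   239.1] F [-0.5 -0.8  0.2] T [-0.04  0.03  0.  ] w 60.2 q [-19.  17.  91.   0.  72.  -5.]
x axis [ 0.e+00  2.e-04 -1.e+00] jaw az -14.61
shift tool cm (now) [ 8.71 -0.02  0.15]
turn deg cw 0.12 units 0.02
shift after turn [ 8.71 -0.02  0.15]
```

{"op": "jog_arm", "data": {"plan": [1, 0, 0.12, 0, 1.5, 0, 0, 0, 1.5, 0, 0, 0, 1, 0, 0, 0, 0, 0, 0, 0, 0, 0, 0, 0]}}

```text
time_s: 3.93
ee_pos: [534.0, -176.0, 188.3]
ee_rot: [-98.1, 89.9, 157.2]
force: [0.2, -0.0, 0.8]
gripper_width: 59.8
```

```bash
cat > pic.py <<'E'
import sys,cv2
from workcell import env
n,x0,y0,w_,h_,k,fn=sys.argv[1],*map(int,sys.argv[2:7]),sys.argv[7]
im=env.grab_frame(n)[:,:,::-1];cv2.imwrite(fn.replace(".png","_full.png"),im)
c=cv2.resize(im[y0:y0+h_,x0:x0+w_],None,fx=k,fy=k,interpolation=cv2.INTER_CUBIC)
for i in range(0,w_,10): cv2.putText(c,str(x0+i),(i*k,8),0,.3,(0,255,255),1)
for i in range(0,h_,10): cv2.putText(c,str(y0+i),(0,i*k+3),0,.3,(0,255,255),1)
cv2.imwrite(fn,c)
E
python3 pic.py side 240 150 150 150 4 pics/k1.png; python3 go.py 533.8 -175.4 146 -14.73
```

```text
t 3.98 tcp [ 534.5 -176.2  189.1] F [-0.2 -0.1 -0.2] T [-0.04  0.01  0.06] w 59.8 q [-19.  19.  96.   0.  65.  -5.]
x axis [ 3.e-04 -0.e+00 -1.e+00] jaw az -14.79
shift tool cm (now) [ 3.71 -0.09 -0.06]
turn deg cw -0.06 units -0.01
shift after turn [ 3.71 -0.09 -0.06]
```

View pics/k1.png

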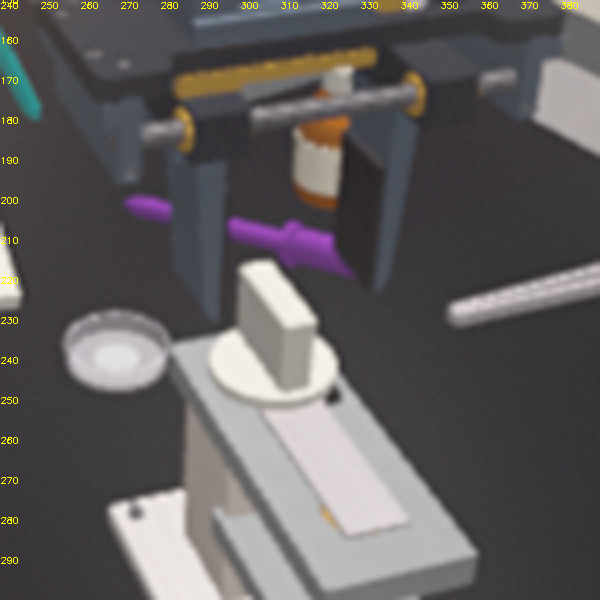

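View pics/k1_full.png

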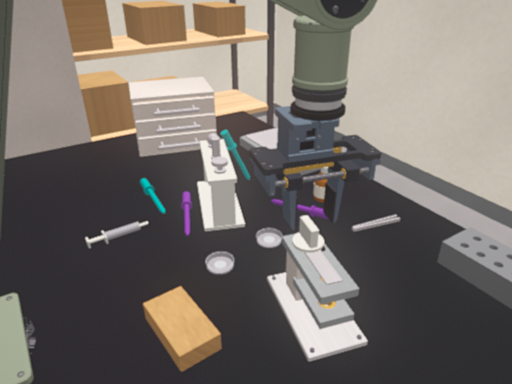

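The four decoy rods toppled on their own (two of them were nowhere near the arm). The white knob, bar at side px (310,232), sits between the fingers; dishes at (268,238) and (220,262) are unmoved.

{"op": "jog_arm", "data": {"plan": [1, -0.05, -0.05, 0, 1, 0, 0, 0, 1, 0, 0, 0, 0.65, 0, 0, 0, 0, 0, 0, 0, 0, 0, 0, 0]}}

```text
time_s: 4.48
ee_pos: [533.6, -175.4, 151.8]
ee_rot: [-98.7, 89.9, 156.5]
force: [0.5, -0.4, 0.7]
gripper_width: 59.8
```

{"op": "jog_arm", "data": {"plan": [0, 0, 0, 0, 0, 0, 0, 0, 0, 0, 0, 0, 0, 0, 0, 0, 0, 0, 0, 0, 0, 0, 0, 0, 0, 0, 0, 0, 0, 0, 0, 0], "claw": 1, "newtons": 20}}

```text
time_s: 5.15
ee_pos: [534.3, -175.6, 152.5]
ee_rot: [88.4, 89.9, -16.4]
force: [1.0, -1.2, -0.1]
gripper_width: 14.1
```

```bash
python3 go.py 533.8 -175.4 146 -14.73
```

```text
t 5.15 tcp [ 534.3 -175.6  152.5] F [ 1.  -1.2 -0.1] T [-0.19 -0.1  -0.03] w 14.1 q [-19.  21.  99.   0.  60.  -5.]
x axis [ 1.e-03 -3.e-04 -1.e+00] jaw az -14.8
shift tool cm (now) [ 0.05 -0.05 -0.01]
turn deg cw -0.07 units -0.01
shift after turn [ 0.05 -0.05 -0.01]
```

{"op": "jog_arm", "data": {"plan": [0, 0, 0, 0.5, 0, 0, 0, 0.9, 0, 0, 0, 0.9, 0, 0, 0, 0.9, 0, 0, 0, 0.9, 0, 0, 0, 0.9, 0, 0, 0, 0.9, 0, 0, 0, 0.9, 0, 0, 0, 0.9, 0, 0, 0, 0.9, 0, 0, 0, 0.9, 0, 0, 0, 0.5]}}

```text
time_s: 6.15
ee_pos: [533.1, -174.4, 152.5]
ee_rot: [-64.7, 89.8, 130.3]
force: [-1.6, 3.4, 2.2]
gripper_width: 13.9
```

{"op": "jog_arm", "data": {"plan": [0, 0, 0, 0.4, 0, 0, 0, 0.3, 0, 0, 0, 0.3, 0, 0, 0, 0, 0, 0, 0, 0, 0, 0, 0, 0]}}

```text
time_s: 6.65
ee_pos: [533.1, -174.3, 152.5]
ee_rot: [-54.6, 89.8, 134.7]
force: [-2.5, 4.2, 3.2]
gripper_width: 14.2
```

```bash
python3 go.py 533.8 -175.4 146 -77.7;python3 pic.py top 280 160 110 80 7 pics/k2.png
```

```text
t 6.65 tcp [ 533.1 -174.3  152.5] F [-2.5  4.2  3.2] T [0.85 0.55 0.75] w 14.2 q [-19.  21.  99.   0.  60.  61.]
x axis [-0.002   0.0021 -1.    ] jaw az -80.67
shift tool cm (now) [ 0.05  0.12 -0.06]
turn deg cw -2.97 units -0.5
shift after turn [ 0.05  0.13 -0.05]
```

View pics/k2.png

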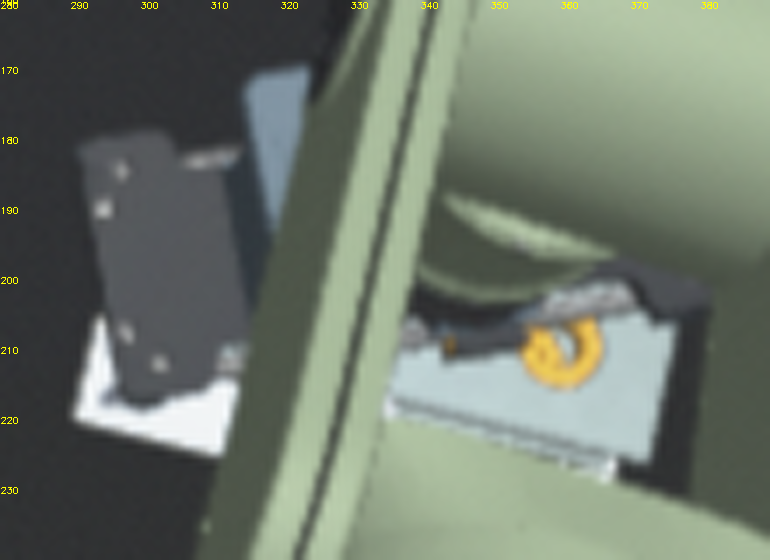

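{"op": "jog_arm", "data": {"plan": [0, 0, 0, -0.3, 0, 0, 0, 0, 0, 0, 0, 0, 0, 0, 0, 0, 0, 0, 0, 0, 0, 0, 0, 0, 0, 0, 0, 0, 0, 0, 0, 0, 0, 0, 0, 0, 0, 0, 0, 0], "claw": 9}}

```text
time_s: 7.53
ee_pos: [534.1, -175.5, 152.5]
ee_rot: [155.6, 90.0, -13.4]
force: [-0.4, -0.5, 0.4]
gripper_width: 78.1
```

{"op": "jog_arm", "data": {"plan": [-1, 0, 0, 0, -2, 0, 0, 0, -3, 0, 0, 0, -3, 0, 0, 0, -1, 0, 0, 0, 0, 0, 0, 0]}}

```text
time_s: 8.03
ee_pos: [535.5, -176.0, 256.2]
ee_rot: [150.3, 89.6, -18.7]
force: [0.5, 0.0, 0.8]
gripper_width: 90.6
```

```bash
python3 pic.py side 255 180 130 150 4 pics/k3.png; python3 go.py 553.8 188 240 68.9
```

```text
t 8.08 tcp [ 534.3 -175.6  253.8] F [-0.9 -0.1 -0.2] T [-0.03  0.13 -0.01] w 89.8 q [-19.  17.  90.   0.  73.  60.]
x axis [ 2.9e-03 -9.0e-04 -1.0e+00] jaw az -79.0
shift tool cm (now) [  0.75 -35.32  -8.84]
turn deg cw 32.1 units 5.35
shift after turn [  0.75 -34.62  11.28]
```

View pics/k3.png

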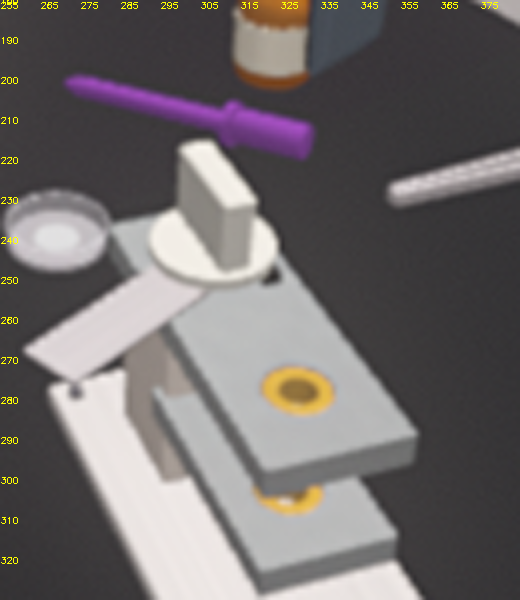

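Knob bar is back at rest (310,230), the shutter swung off to (280,265), upper bushing uncovered at (329,277). Next the rod.

{"op": "jog_arm", "data": {"plan": [0, -1.8, -0.45, 0, 0, -3.2, -0.8, 0, 0, -3.2, -0.8, 0, 0, -3.2, -0.8, 0, 0, -3.2, -0.8, 0, 0, -3.2, -0.8, 0, 0, -3.2, -0.8, 0, 0, -3.2, -0.8, 0, 0, -3.2, -0.8, 0, 0, -3.2, -0.8, 0, 0, -3.2, -0.8, 0, 0, -1.5, -0.4, 0], "claw": 6}}

```text
time_s: 9.08
ee_pos: [552.3, 191.1, 250.1]
ee_rot: [-15.8, 89.8, 175.4]
force: [0.4, -0.3, -0.7]
gripper_width: 60.1
```

{"op": "jog_arm", "data": {"plan": [0, 0, 0, -1, 0, 0, 0, -1, 0, 0, 0, -1, 0, 0, 0, -1, 0, 0, 0, -1, 0, 0, 0, -1, 0, 0, 0, -1, 0, 0, 0, -1, 0, 0, 0, -1, 0, 0, 0, -0.65, 0, 0, 0, 0, 0, 0, 0, 0]}}

```text
time_s: 10.08
ee_pos: [552.9, 187.3, 251.2]
ee_rot: [-45.3, 89.9, -156.5]
force: [-0.2, -0.3, 0.5]
gripper_width: 59.7
```

```bash
python3 pic.py side 170 100 110 110 5 pics/r1.png; python3 go.py 553.8 188 152 -21.1; python3 -c "
from h import *
p=[524.86,-209.26,-.2571]
for n in('side','top'): print(n,proj(n,w(p,(0,-45,110))),proj(n,w(p,(0,-45,60))))"
```

```text
t 10.13 tcp [553.1 187.4 251.4] F [-0.3  0.7  0.8] T [-0.07  0.08  0.01] w 60.3 q [18. 19. 87. -0. 74. 39.]
x axis [-1.8e-03 -8.0e-04 -1.0e+00] jaw az -21.22
shift tool cm (now) [ 9.34  0.06 -0.1 ]
turn deg cw -0.12 units -0.02
shift after turn [ 9.34  0.06 -0.1 ]
side [[329.01942023 277.76166396]] [[326.44801274 302.45175993]]
top [[359.92725448 208.95654153]] [[354.64392633 211.48366456]]
```

View pics/r1.png

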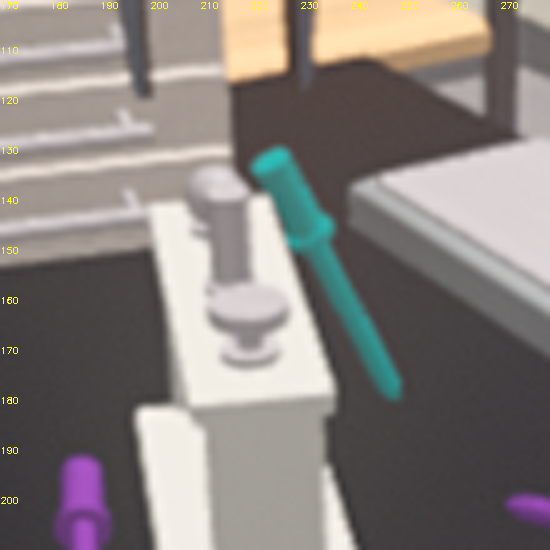

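```bash
cat > tq.py <<'E'
from h import *
import cv2
nose=px(170,100,5,[(393,393)])[0]; head=px(170,100,5,[(273,160)])[0]; col=px(170,100,5,[(310,230)])[0]
# unknown nose xy (z~2), dir az, tilt
def f(v):
    d=np.array([np.sin(v[3])*np.cos(v[2]),np.sin(v[3])*np.sin(v[2]),np.cos(v[3])])
    n=np.array([v[0],v[1],1]);P=np.array([n,n+110*d,n+159*d])
    return (proj("side",P)-np.array([nose,col,head])).ravel()
for az in(1,2,3,-2):
  s=least_squares(f,[650,200,az,.5]);v=s.x
  d=np.array([np.sin(v[3])*np.cos(v[2]),np.sin(v[3])*np.sin(v[2]),np.cos(v[3])]);n=np.array([v[0],v[1],1])
  q=np.array([553.8,188]);c,sn=np.cos(np.radians(-21.1)),np.sin(np.radians(-21.1))
  print(s.cost.round(2),v.round(2))
  for L in(0,100,115,137,159):
    P=n+L*d;e=P[:2]-q;print(L,P.round(0),"rack",(c*e[0]+sn*e[1]).round(0),(-sn*e[0]+c*e[1]).round(0))
E
python3 tq.py; python3 pic.py top 90 100 140 110 5 pics/r2.png
```

```text
0.02 [684.18 264.61   1.57   0.94]
0 [684. 265.   1.] rack 94.0 118.0
100 [684. 346.  60.] rack 65.0 194.0
115 [684. 358.  69.] rack 60.0 205.0
137 [684. 376.  81.] rack 54.0 222.0
159 [684. 393.  94.] rack 48.0 238.0
48.07 [6.5632e+02 2.2016e+02 1.8200e+00 5.3000e-01]
0 [656. 220.   1.] rack 84.0 67.0
100 [644. 269.  87.] rack 54.0 108.0
115 [642. 277. 100.] rack 50.0 114.0
137 [639. 288. 119.] rack 43.0 123.0
159 [636. 298. 138.] rack 37.0 133.0
0.54 [6.8465e+02 2.6599e+02 2.9700e+00 4.1000e-01]
0 [685. 266.   1.] rack 94.0 120.0
100 [646. 273.  93.] rack 55.0 112.0
115 [640. 274. 107.] rack 50.0 111.0
137 [631. 275. 127.] rack 41.0 109.0
159 [623. 277. 147.] rack 33.0 108.0
0.54 [ 6.8465e+02  2.6599e+02 -3.3100e+00  4.1000e-01]
0 [685. 266.   1.] rack 94.0 120.0
100 [646. 273.  93.] rack 55.0 112.0
115 [640. 274. 107.] rack 50.0 111.0
137 [631. 275. 127.] rack 41.0 109.0
159 [623. 277. 147.] rack 33.0 108.0
```

View pics/r2.png

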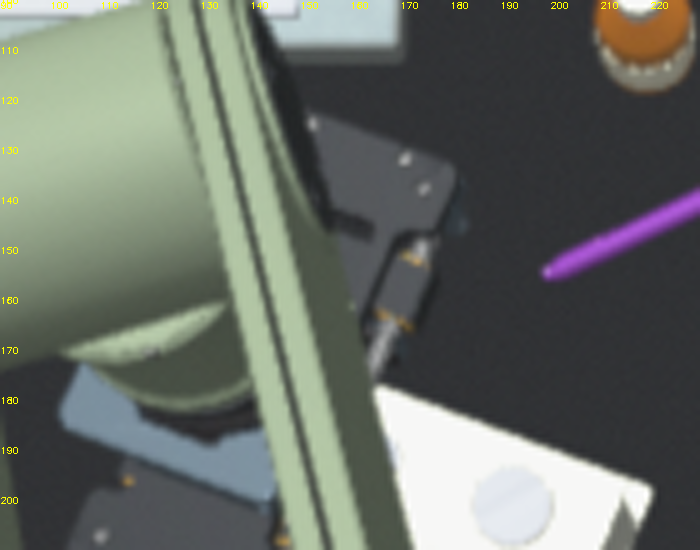

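Candidates: cylinder head at top px (160,188) / side (216,140) is the steel plain-head rod (middle hole); ball (132,178), disc (192,201), turquoise (235,150 side) and purple ones are rejected. The turquoise one leans beyond the far end of the rack, clear of my fingers.

{"op": "jog_arm", "data": {"plan": [1.5, 0.06, -0.06, 0, 2, 0, 0, 0, 2, 0, 0, 0, 1.5, 0, 0, 0, 1, 0, 0, 0, 0.7, 0, 0, 0, 0.5, 0, 0, 0, 0, 0, 0, 0, 0, 0, 0, 0]}}

```text
time_s: 10.93
ee_pos: [554.6, 188.4, 160.9]
ee_rot: [132.5, 89.9, 21.4]
force: [-0.3, 0.8, 0.6]
gripper_width: 60.3
```

```bash
python3 pic.py side 170 90 110 110 5 pics/r3.png; python3 go.py 553.8 188 153 -21.1
```

```text
t 10.98 tcp [554.8 188.4 161.3] F [-0.3  0.5 -0.2] T [-0.1   0.05  0.04] w 59.8 q [18. 23. 95.  0. 62. 39.]
x axis [ 1.6e-03  5.0e-04 -1.0e+00] jaw az -21.11
shift tool cm (now) [ 0.23 -0.08  0.08]
turn deg cw -0.01 units -0.0
shift after turn [ 0.23 -0.08  0.08]
```

View pics/r3.png

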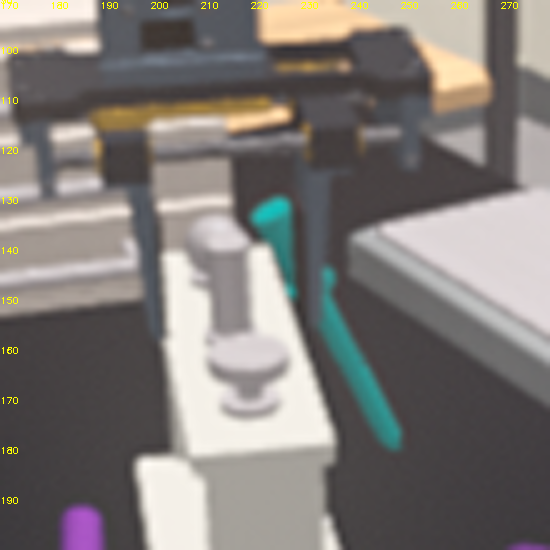

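{"op": "jog_arm", "data": {"plan": [0.2, -0.05, 0.05, 0, 0, 0, 0, 0, 0, 0, 0, 0]}}

```text
time_s: 11.23
ee_pos: [553.7, 188.0, 158.8]
ee_rot: [131.9, 90.0, 20.8]
force: [-0.6, 1.3, -0.2]
gripper_width: 59.8
```

{"op": "jog_arm", "data": {"plan": [0, 0, 0, 0, 0, 0, 0, 0, 0, 0, 0, 0, 0, 0, 0, 0, 0, 0, 0, 0, 0, 0, 0, 0, 0, 0, 0, 0, 0, 0, 0, 0], "claw": 1.5, "newtons": 40}}

```text
time_s: 11.9
ee_pos: [553.6, 188.0, 158.5]
ee_rot: [-174.7, 90.0, 74.2]
force: [0.2, -0.4, 0.8]
gripper_width: 19.2
```

{"op": "jog_arm", "data": {"plan": [-0.5, 0, 0, 0, -1, 0, 0, 0, -1.5, 0, 0, 0, -2, 0, 0, 0, -2, 0, 0, 0, -2, 0, 0, 0, -2, 0, 0, 0, -2, 0, 0, 0, -2, 0, 0, 0, -2, 0, 0, 0, -1, 0, 0, 0, 0, 0, 0, 0]}}

```text
time_s: 12.9
ee_pos: [554.4, 188.2, 341.6]
ee_rot: [129.5, 89.7, 18.4]
force: [0.9, 0.0, -2.2]
gripper_width: 19.4
```

```bash
python3 pic.py side 130 20 150 140 5 pics/r4.png; python3 go.py 513.4 -252.8 340 -14.73
```

```text
t 12.95 tcp [553.8 188.  339.6] F [-0.3  0.  -1.7] T [-0.12  0.12  0.02] w 19.7 q [18. 17. 78.  0. 85. 39.]
x axis [ 2.3e-03  8.0e-04 -1.0e+00] jaw az -21.1
shift tool cm (now) [-0.69 12.1  42.58]
turn deg cw -6.37 units -1.06
shift after turn [-0.69  7.3  43.66]
```

View pics/r4.png

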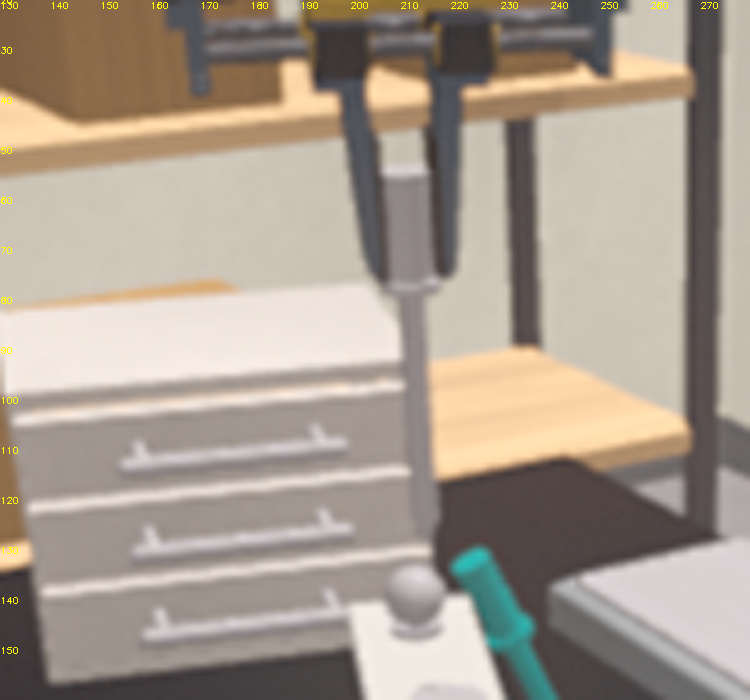

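```bash
python3 -c "
from h import *
print(proj('side',[(553.8,188,355),(553.8,188,333),(553.8,188,306),(553.8,188,196)]))
print(px(130,20,5,[(406,172),(413,290),(426,535)]))"
```

```text
[[210.26524646  55.02885654]
 [210.91262416  66.04211398]
 [211.68510583  79.18365351]
 [214.60259504 128.81628684]]
[[210.8  54. ]
 [212.2  77.6]
 [214.8 126.6]]
```

{"op": "jog_arm", "data": {"plan": [0, 0.3, 1, 0, 0, 0.6, 2, 0, 0, 0.9, 3.1, 0, 0, 1, 3.5, 0, 0, 1, 3.5, 0, 0, 1, 3.5, 0, 0, 1, 3.5, 0, 0, 1, 3.5, 0, 0, 1, 3.5, 0, 0, 1, 3.5, 0, 0, 1, 3.5, 0, 0, 1, 3.5, 0]}}

```text
time_s: 13.95
ee_pos: [517.2, -203.7, 336.7]
ee_rot: [-86.9, 89.8, 162.0]
force: [0.7, 0.4, -2.5]
gripper_width: 19.4
```

{"op": "jog_arm", "data": {"plan": [0, 0.7, 2.5, 0, 0, 0.4, 1.5, 0, 0, 0.2, 0.5, 0, 0, 0, 0, 0, 0, 0, 0, 0, 0, 0, 0, 0, 0, 0, 0, 0, 0, 0, 0, 0]}}

```text
time_s: 14.62
ee_pos: [515.0, -247.3, 338.5]
ee_rot: [171.5, 90.0, 60.5]
force: [-0.5, -0.4, -2.5]
gripper_width: 19.6
```

```bash
python3 go.py 513.4 -252.8 270 -21.1
```

```text
t 14.62 tcp [ 515.  -247.3  338.5] F [-0.5 -0.4 -2.5] T [-0.09  0.1  -0.03] w 19.6 q [-27.  15.  80.   0.  85.  -6.]
x axis [ 1.e-04  2.e-04 -1.e+00] jaw az -21.01
shift tool cm (now) [6.25 0.05 0.58]
turn deg cw 0.09 units 0.01
shift after turn [6.25 0.05 0.58]
```

{"op": "jog_arm", "data": {"plan": [0, 0.05, 0.58, 0, 1, 0, 0, 0, 1.5, 0, 0, 0, 1.5, 0, 0, 0, 1.5, 0, 0, 0, 1, 0, 0, 0, 0.4, 0, 0, 0, 0, 0, 0, 0, 0, 0, 0, 0, 0, 0, 0, 0]}}

```text
time_s: 15.45
ee_pos: [513.7, -254.2, 270.4]
ee_rot: [87.1, 89.9, -24.0]
force: [0.8, -0.5, -1.7]
gripper_width: 19.3
```

```bash
python3 go.py 513.4 -252.8 262 -21.1; python3 pic.py side 275 180 100 140 5 pics/b1.png;python3 pic.py top 310 160 100 75 7 pics/b2.png;  python3 go.py 513.4 -252.8 262 -21.1
```

```text
t 15.45 tcp [ 513.7 -254.2  270.4] F [ 0.8 -0.5 -1.7] T [-0.1   0.03  0.01] w 19.3 q [-27.  17.  87.   0.  76.  -6.]
x axis [ 1.7e-03 -8.0e-04 -1.0e+00] jaw az -21.1
shift tool cm (now) [ 0.24 -0.08 -0.12]
turn deg cw -0.0 units -0.0
shift after turn [ 0.24 -0.08 -0.12]
t 15.55 tcp [ 513.6 -254.2  270.4] F [-0.8  0.8 -1.5] T [-0.05  0.05 -0.04] w 19.5 q [-27.  17.  87.   0.  76.  -6.]
x axis [ 1.8e-03 -8.0e-04 -1.0e+00] jaw az -21.1
shift tool cm (now) [ 0.24 -0.07 -0.12]
turn deg cw -0.0 units -0.0
shift after turn [ 0.24 -0.07 -0.12]
```

View pics/b1.png

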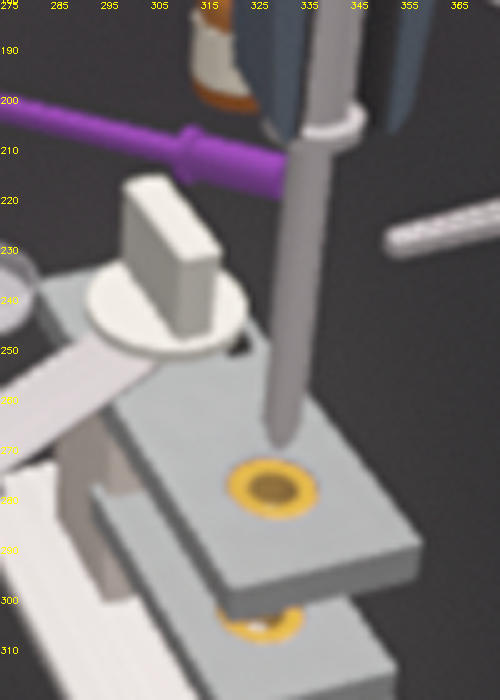

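View pics/b2.png

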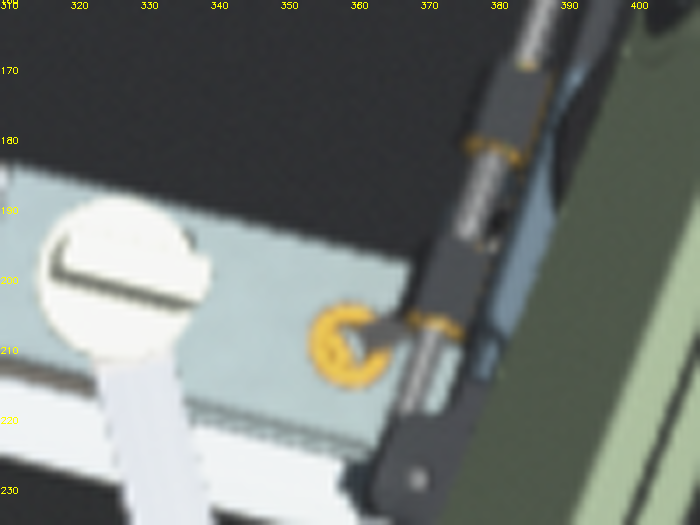

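```bash
python3 -c "
from h import *
ob=dict(side=px(275,180,5,[(280,449)])[0],top=px(310,160,7,[(361,337)])[0]); print(ob)
for P in [(513.6,-254.2,127.4),(513.4,-252.8,127.4)]: print(P,proj('side',P),proj('top',P))
s=least_squares(lambda v:np.r_[proj('side',v)[0]-ob['side'],proj('top',v)[0]-ob['top']],[513,-253,127]);print('nose',s.x,s.fun)
b=dict(side=px(275,180,5,[(272.5,488.5)])[0],top=px(310,160,7,[(350,346)])[0])
s=least_squares(lambda v:np.r_[proj('side',[v[0],v[1],110])[0]-b['side'],proj('top',[v[0],v[1],110])[0]-b['top']],[513,-253]);print('bush',s.x,s.fun)
"
```

```text
{'side': array([330.6, 269.4]), 'top': array([361.14285714, 207.71428571])}
(513.6, -254.2, 127.4) [[330.69737565 269.19254177]] [[362.51717376 207.93471171]]
(513.4, -252.8, 127.4) [[329.96219508 268.71604837]] [[361.89685541 208.02644071]]
nose [ 515.02439973 -252.20911894  124.85894147] [-0.20438641  0.04334638  0.16881065 -0.26834539]
bush [ 513.85625371 -252.1212534 ] [-0.14845933  0.10476464  0.05824699 -0.23407204]
```

{"op": "jog_arm", "data": {"plan": [0, -0.05, -0.12, 0, 0, 0, 0, 0, 0, 0, 0, 0]}}

```text
time_s: 15.8
ee_pos: [513.3, -252.6, 269.7]
ee_rot: [93.5, 90.0, -17.6]
force: [-0.5, -0.1, -2.4]
gripper_width: 19.6
```

{"op": "jog_arm", "data": {"plan": [0, 0, 0, 0]}}

```text
time_s: 15.88
ee_pos: [513.2, -252.6, 269.6]
ee_rot: [96.2, 90.0, -14.9]
force: [-0.8, 0.4, -1.6]
gripper_width: 19.5
```

{"op": "jog_arm", "data": {"plan": [0, 0, 0, 0]}}

```text
time_s: 15.97
ee_pos: [513.2, -252.7, 269.5]
ee_rot: [119.7, 90.0, 8.6]
force: [0.5, -0.1, -2.1]
gripper_width: 19.4
```

{"op": "jog_arm", "data": {"plan": [0, 0, 0, 0]}}

```text
time_s: 16.05
ee_pos: [513.2, -252.6, 269.4]
ee_rot: [162.2, 90.0, 51.1]
force: [-0.2, 0.8, -1.4]
gripper_width: 19.4
```

{"op": "jog_arm", "data": {"plan": [0, 0, 0, 0]}}

```text
time_s: 16.13
ee_pos: [513.2, -252.6, 269.4]
ee_rot: [-177.3, 90.0, 71.6]
force: [0.7, 0.2, -1.4]
gripper_width: 19.6
```

```bash
python3 pic.py side 300 230 60 60 10 pics/b3.png;python3 pic.py top 340 190 40 35 15 pics/b4.png
```

```text
(no output)
```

View pics/b3.png

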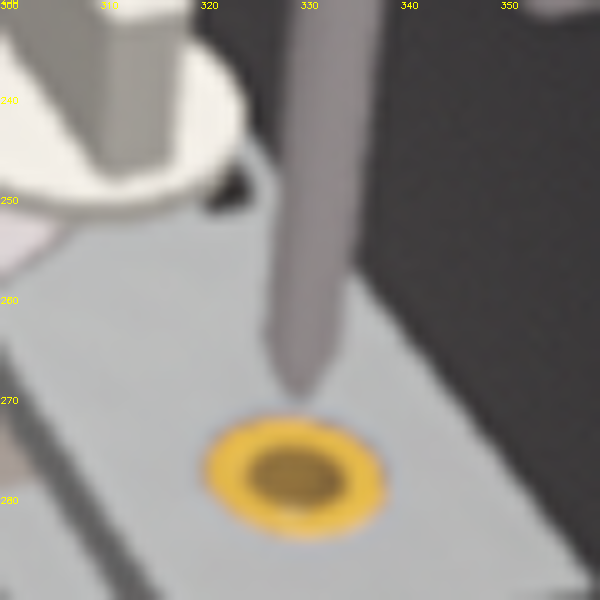

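View pics/b4.png

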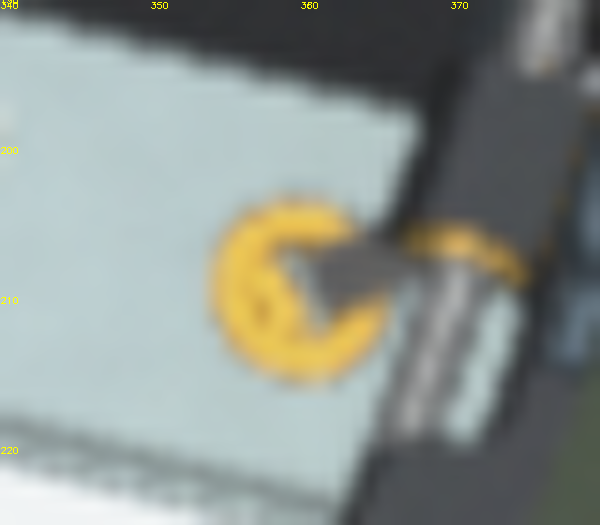

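{"op": "jog_arm", "data": {"plan": [0.5, 0, 0, 0, 0.5, 0, 0, 0, 0.5, 0, 0, 0, 0.5, 0, 0, 0, 0.3, 0, 0, 0, 0, 0, 0, 0, 0, 0, 0, 0]}}

```text
time_s: 16.82
ee_pos: [513.2, -252.6, 246.1]
ee_rot: [-106.1, 90.0, 142.8]
force: [-0.2, 0.3, -2.7]
gripper_width: 19.4
```

{"op": "jog_arm", "data": {"plan": [0.4, 0, 0, 0, 0.4, 0, 0, 0, 0.4, 0, 0, 0, 0.4, 0, 0, 0, 0, 0, 0, 0, 0, 0, 0, 0]}}

```text
time_s: 17.32
ee_pos: [513.1, -252.6, 230.0]
ee_rot: [-103.3, 90.0, 145.6]
force: [-0.0, -0.0, -1.6]
gripper_width: 19.3
```

```bash
python3 go.py 513.4 -252.8 262 -21.1; python3 pic.py side 300 230 60 90 6 pics/b5.png
```

```text
t 17.32 tcp [ 513.1 -252.6  230. ] F [-0.  -0.  -1.6] T [-0.07  0.05  0.02] w 19.3 q [-27.  18.  91.   0.  71.  -6.]
x axis [-6.e-04  4.e-04 -1.e+00] jaw az -21.1
shift tool cm (now) [-3.8   0.04  0.01]
turn deg cw -0.0 units -0.0
shift after turn [-3.8   0.04  0.01]
```

View pics/b5.png

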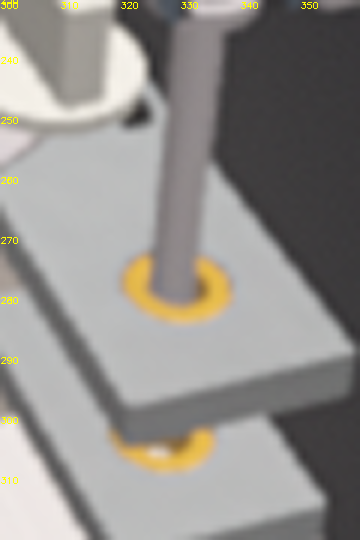

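{"op": "jog_arm", "data": {"plan": [0, 0.05, 0, 0, 0.5, 0, 0, 0, 0.5, 0, 0, 0, 0.5, 0, 0, 0, 0.5, 0, 0, 0, 0, 0, 0, 0, 0, 0, 0, 0]}}

```text
time_s: 17.95
ee_pos: [513.5, -252.7, 209.9]
ee_rot: [-102.0, 89.9, 146.9]
force: [0.3, -0.1, -1.5]
gripper_width: 19.5
```

{"op": "jog_arm", "data": {"plan": [0.3, 0, 0, 0, 0.3, 0, 0, 0, 0.3, 0, 0, 0, 0.3, 0, 0, 0, 0.3, 0, 0, 0, 0, 0, 0, 0, 0, 0, 0, 0]}}

```text
time_s: 18.53
ee_pos: [513.6, -252.8, 195.2]
ee_rot: [-110.7, 90.0, 138.2]
force: [-0.4, -0.1, -2.1]
gripper_width: 19.5
```

```bash
python3 go.py 513.4 -252.8 166 -21.1; python3 pic.py side 290 190 80 150 5 pics/b6.png
```

```text
t 18.53 tcp [ 513.6 -252.8  195.2] F [-0.4 -0.1 -2.1] T [-0.09  0.05 -0.01] w 19.5 q [-27.  20.  94.   0.  66.  -6.]
x axis [-4.e-04  3.e-04 -1.e+00] jaw az -21.1
shift tool cm (now) [ 2.32 -0.01  0.01]
turn deg cw -0.0 units -0.0
shift after turn [ 2.32 -0.01  0.01]
```

View pics/b6.png

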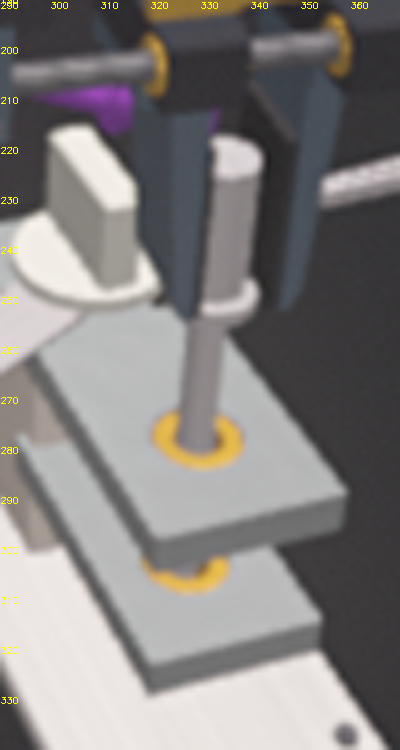

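{"op": "jog_arm", "data": {"plan": [0.4, 0, 0, 0, 0.4, 0, 0, 0, 0.4, 0, 0, 0, 0.4, 0, 0, 0, 0.4, 0, 0, 0, 0.3, 0, 0, 0, 0, 0, 0, 0, 0, 0, 0, 0, 0, 0, 0, 0, 0, 0, 0, 0]}}

```text
time_s: 19.42
ee_pos: [513.9, -252.9, 172.7]
ee_rot: [92.0, 90.0, -19.1]
force: [-0.3, 0.4, -1.9]
gripper_width: 19.1
```

```bash
python3 go.py 513.4 -252.8 165.5 -21.1; python3 pic.py side 270 190 100 150 5 pics/b7.png; python3 pic.py top 90 100 300 200 2 pics/b8.png; python3 -c "
from h import *
P=lambda z:(513.6,-252.6,z)
for z in(187,160,143,138): print(z,proj('side',P(z)))"
```

```text
t 19.42 tcp [ 513.9 -252.9  172.7] F [-0.3  0.4 -1.9] T [-0.08  0.08  0.01] w 19.1 q [-27.  21.  96.   0.  63.  -6.]
x axis [ 6.e-04 -2.e-04 -1.e+00] jaw az -21.1
shift tool cm (now) [ 0.12 -0.05  0.01]
turn deg cw -0.0 units -0.0
shift after turn [ 0.12 -0.05  0.01]
187 [[333.41566206 235.56372532]]
160 [[331.81541276 250.9286639 ]]
143 [[330.84386938 260.2570257 ]]
138 [[330.56320849 262.9518167 ]]
```

View pics/b7.png

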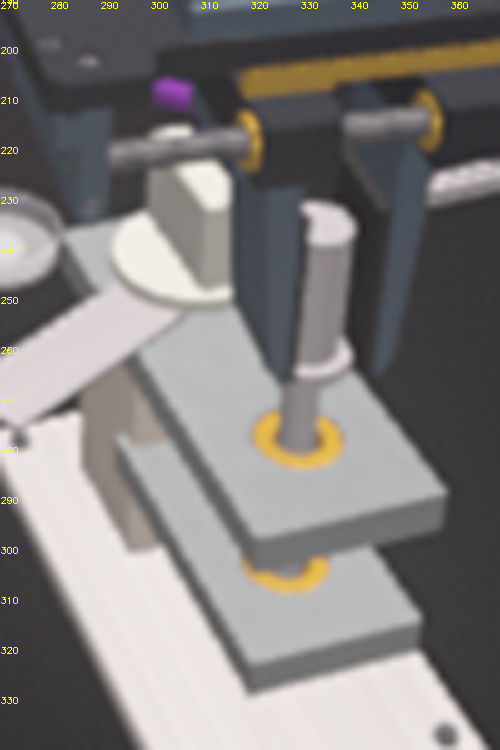

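View pics/b7_full.png

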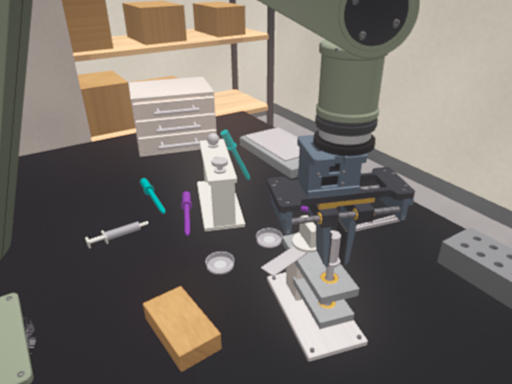

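View pics/b8.png

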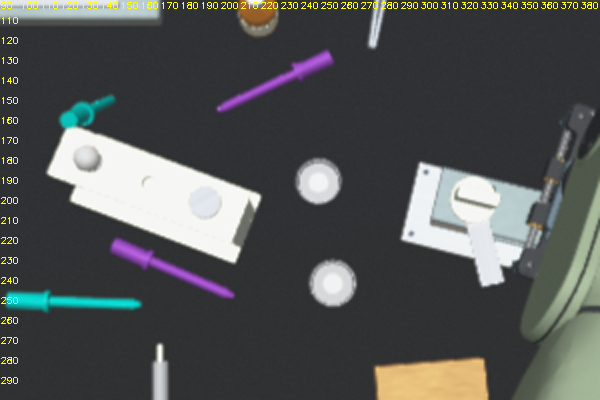

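{"op": "jog_arm", "data": {"plan": [0.1, 0, 0, 0, 0, 0, 0, 0, 0, 0, 0, 0, 0, 0, 0, 0, 0, 0, 0, 0, 0, 0, 0, 0]}}

```text
time_s: 20.02
ee_pos: [513.7, -252.8, 171.4]
ee_rot: [167.9, 90.0, 56.8]
force: [-0.2, -0.1, -2.5]
gripper_width: 19.5
```

```bash
python3 go.py 513.6 -252.6 165.5 -21.1; python3 pic.py side 300 220 60 90 8 pics/b9.png
```

```text
t 20.02 tcp [ 513.7 -252.8  171.4] F [-0.2 -0.1 -2.5] T [-0.1   0.11 -0.04] w 19.5 q [-27.  21.  96.   0.  63.  -6.]
x axis [ 0.e+00  1.e-04 -1.e+00] jaw az -21.1
shift tool cm (now) [-0.01 -0.02 -0.02]
turn deg cw -0.0 units -0.0
shift after turn [-0.01 -0.02 -0.02]
```

View pics/b9.png

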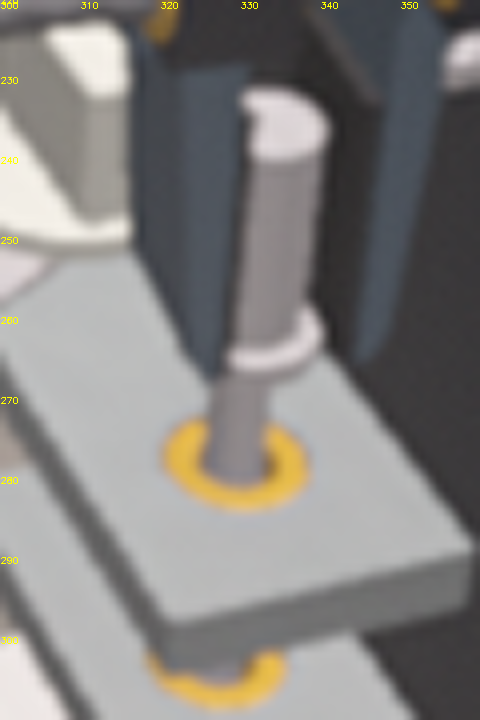

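```bash
python3 -c "
from workcell import env
print(env.job_done()); s=env.state();print(s['time_s'],s['ee_pos'],s['force'])"
```

```text
the job is handed in; nothing more can be done
None
the job is handed in; nothing more can be done
```

I twisted the knob clockwise to its stop and opened the fingers; it sprang back to rest and left the shutter swung clear of the upper bushing. I then took the plain-head steel rod from the rack's middle hole and threaded it nose down through both bushings. I handed the job in at about 20 s, still gripping the rod by its head.

**Last checks**
- **Nose height:** by the arm's reading it is about 28 mm above the bench, midway between 46 and 10 mm. I couldn't see the nose itself, because the lower arm hides it. The last height estimate from the side camera, taken before I lowered the rod a final 1 mm, put the rod 1–2 mm higher.
- **Resting on nothing:** sideways force is about 0 and vertical force about -2 N, just the rod's weight. The shaft has visible gaps all round in the upper bore.
- **Disagreement:** the side picture put the rod's head about 1 px further right than a perfectly upright rod would be, roughly 1.5° of lean. The finger partly hides the head, so this is uncertain, and that much lean fits within the bore clearance.
- **Left alone:** the ball and disc gauges are still in the rack and both dishes are where they were.

The four purple and turquoise decoy rods were lying or leaning by the first picture after my first moves. The gripper passed high above where they stood, so I believe they fell on their own. All of them are still on the bench.

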